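# Close the paste pot and lock its lid

## Task

Close the paste pot: set its lid gently on the rim, with the tab down between the two studs so that it sits flat by itself when you let go. Then take the lid's T-grip knob afresh and turn it clockwise until it clicks over and the lid is locked; leave everything else on the bench where it stands.

Things in the scene. Friction and masses are not known exactly. Their poses are not given: they have to be found in the camera images.
- pot_rim (a point): Steel paste pot, bolted to the bench: 140 mm across, 120 mm high, 134 mm wide inside, its mouth open, with a flat rim flange 156 mm across and 6 mm thick. This point is the centre of the mouth, level with the rim's top; z up, -x towards the two locating studs. At +x a loop handle reaches 103 mm out, 35 mm below the rim.
- stud_gap (a point): Gap between the pot's two upright round studs (10 mm thick, 20 mm free between them, rounded tops): this point is midway between them, level with their tops, 90 mm from the pot's axis at its -x and 16 mm above the rim.
- lid_center (a point): The pot's loose lid, 0.4 to 0.6 kg: a plate 156 mm across, 6 mm thick; point on its axis, half-way through the plate; z up, -x towards the tab. A bevelled plug 128 mm across hangs 16 mm below the plate; on the bench the lid lies on it, the point 19 mm up. Seated, the plate lies on the rim, this point 3 mm above the pot_rim point, the tab is between the studs and the x axes of lid and pot agree.
- lid_tab (a point): End of the lid's flat tab, 16 mm wide and 6 mm thick, sticking out at the lid's -x to 102 mm from its axis; this point is half-way through its thickness.
- jaw (a point): Outer top edge of one of the lid's two jaws, flat bars along its +-y that reach 96 mm from its axis when open, 9 mm above lid_center; hooks hang from their ends to 4 mm above the plug's foot. Turning the knob draws them 10 mm inwards and hooks them under the rim, which works only when the lid is seated. Their guides and the roller block at the lid's +x end 16 mm above lid_center.
- knob_grip (a point): T-grip on the lid, black, on the lid's axis: an upright bar 13 mm wide, 30 mm high, 73 mm long (32 mm one way, 41 mm at its narrower nose). Point on the axis, 13 mm below the bar's top, 38 mm above lid_center: the place to grip, also to carry the lid. The bar's foot is 17 mm below it, on a thin stem; its cam plate, up to 30 mm out, ends 23 mm below. z up; the nose points along -x.
- cam_knob (a joint): Turn of the T-grip on the lid, rad, growing clockwise seen from above. 0: open, at a stop, nose over the tab; 2.9: locked, at the other stop. Up to 1.9 it turns against 0.08 N m of friction and stays where it is left; then a lobe meets a sprung roller, up to 0.4 N m; let go there, it falls back to 1.95. At 2.35 it clicks over, and past 2.45 it jumps on to about 2.75 by itself.
- cone_a: bystander: kraft paper cone standing on its 46 mm wide foot, 65 mm high; origin under its centre
- cone_b: bystander: a second such cone
- discs: bystander: stack of card discs 46 mm across, 20 mm high; origin under its centre
- tin: bystander: round tin 84 mm across with its own lid and a small wooden knob, 66 mm high; origin under its centre
- former: bystander: wooden cone former, 68 mm wide foot, 117 mm high; origin under its centre
- brush: bystander: brush lying flat, 190 mm long along its x; origin under its middle
- carton: bystander: open kraft carton 160 x 110 x 45 mm; origin under its centre

How it is judged (in metres and radians):
On the way:
1. the lid sits on the rim by itself: flat, tab between the studs, hand off, not yet locked (z of lid_center in the frame of pot_rim between 0.0005 and 0.0055 m and horizontal distance between lid_center and pot_rim below 0.006 m and angle between lid_center's own z axis and vertical below 0.035 rad and angle between the x axis of lid_center and the x axis of pot_rim, either way round below 0.06 rad and contact force between the fingers and lid below 0.1 N and value of joint cam_knob below 2 rad), for 0.2 s.
At the end, for the whole second after the job is handed in: The lid lies on the pot's rim, its centre point 0.5 to 5.5 mm above the pot_rim point and within 6 mm of its axis, level within 2 degrees, its tab between the studs (x axes within 3.4 degrees), at rest and let go, and the knob stands past its click at the locked end, above 2.6 rad (value of joint cam_knob above 2.6 rad and z of lid_center in the frame of pot_rim between 0.0005 and 0.0055 m and horizontal distance between lid_center and pot_rim below 0.006 m and angle between lid_center's own z axis and vertical below 0.035 rad and angle between the x axis of lid_center and the x axis of pot_rim, either way round below 0.06 rad and linear speed of lid below 0.02 m/s); the robot touches nothing.
It fails at once if the lid is banged or forced on to the pot (struck with over 150 N, as a drop of 2 cm would) (contact force between lid and pot above 150 N).
It fails at once if something else on the bench is moved by more than 30 mm (distance of any of cone_a, cone_b, discs, tin, former, brush, carton from where it was at the start of the episode above 0.03 m).
It also fails if it takes over 64 s, if anything falls off the work surface, if the arm or the gripper's body presses on something with over 40 N, if the wrist force passes 120 N, or if a joint passes its speed limit or range.

## Robot

A 6-joint arm with a two-finger parallel gripper is mounted at the origin on the work surface. World frame = base frame: x ahead of the robot, y to its left, z up, the work surface at z = 0. Lengths are in mm, angles in rad, forces in N, time in s.
With the tool pointing down it reaches from about 400 to 925 mm from the base axis. Payload 12.5 kg.
Tool frame: the origin (TCP) lies where the fingers leave the gripper's body, on its centre line; the fingertips stand 78 mm ahead of it and the grasp point (between the pads) lies 59 mm ahead of it (env.tip_extent is the distance from the TCP to the fingertips, in mm); z points along the fingers, y is the direction in which the jaws open and shut (so a half turn about z gives the same grasp; the last joint's range is limited). The gripper opens to 95 mm and grips with 3 to 60 N. Pads are 20 mm wide; open, the fingers measure 119 mm over their backs; the gripper's body (75 mm by 180 mm) begins 59 mm behind the grasp point.
Start: joints at [-1.405, 0.491, 1.559, -0, 1.092, -0.106], TCP at [167.813, -602.06, 292.261] pointing down, gripper open.
Joint ranges: [-3.1, 3.1], [-0.84, 2.19], [0.05, 2.79], [-1.13, 4.28], [0.06, 2.93], [-2.69, 2.69]. Speed limits (rad/s): [2.22, 2.22, 2.79, 3.14, 3.14, 3.14].

## Interface

Orientations are given as [roll, pitch, yaw] about the fixed x, y, z axes, in that order (R = Rz(yaw) Ry(pitch) Rx(roll)).
In Python, from cell import env gives the robot as it stands. The module is installed in compiled form; this text tells all that it offers.
- The arm moves only by the tool play_rows, never from a script. Its argument "targets" is a list of rows, each an object with "linear": the shift along the tool's x, y, z in mm, a list of three; "turn": the turn about the tool's z in rad. A call has 1 to 20 rows; each row is the pose to reach, as a shift and turn from the pose commanded when the call began, along the tool's axes at that moment; what a row does not reach only later rows make up. A row lasts 1/8 s, in which the tool goes at most 62.5 mm and 10.7 degrees, less where a joint would pass 70% of its speed; a pose out of reach is approached as far as the arm can. A call with a gripper value outside its range is refused whole. "hand" is the finger opening in mm, from 0 to 95.1, set as the call begins (left out, the last holds). The fingers move at their own pace and stop on an object; the grip force is fixed at half the most. Time passes only in rows, so rows that repeat a pose let the fingers close. It gives the time, the measured TCP pose, the force and the opening at its end, in the units of the state.
- env.state(): the state, without advancing time (a new reading comes with each control period).
- env.read_camera(name): name is "scene" or "side" or "wrist"; returns (picture, depth): 480x640x3 uint8, red, green, blue; 480x640 float32, mm along the optical axis (not along the pixel's ray), 0 where there is no reading.
- env.camera_params(name): a dict with "fx", "fy", "cx", "cy" (pixels), "R" (3x3) and "t" (3): a world point X has camera coordinates R X + t. Camera axes: x right, y down, z forward; pixel columns grow to the right and rows downward; lengths in mm; the calibration is good to about 2 mm. A picture is of the moment at which its call begins: read the wrist's pose just before it. camera_params takes no time and is no camera call; for the wrist camera it gives the pose at the moment of the call.
- env.job_done(): hands the job in, once; it reports no verdict.
The state is a dict: "t": time; "joints": joint angles; "qvel": joint speeds; "tau": joint torques, N m; "eef_pos": TCP position; "tcp_rot": TCP orientation; "ft_force": force on the tool from outside, world axes, zero at the start; "moment": the same for the moment, N m; "opening": opening from 0.0 (shut) to 1.0 (fully open).
Only numpy, scipy, OpenCV 4.12 (cv2) and the standard library are available. Lean on these libraries where they do the work, as an engineer would, in place of code of your own. Each camera call takes 0.05 s, during which the arm holds its last target.

## Working session

There is one attempt and no reset: what is moved stays moved. The work goes in short steps, Python scripts to look and compute and a tool call to move; the robot and the scene stay as the last step left them, time stands still between calls to the robot, and variables do not carry over. Pictures are saved under pics/ and viewed, and the job is handed in when it is done.

Besides the shell and the picture viewer there is one more tool, called after ">>>" by a JSON object that holds its "op" and its "data". play_rows: Moves the arm, as the interface text tells. Its arguments: {"type":"object","properties":{"targets":{"type":"array","items":{"type":"object","properties":{"linear":{"type":"array","items":{"type":"number"}},"turn":{"type":"number"}}}},"hand":{"type":"number"}},"required":["targets"]}

```bash
mkdir -p pics; ls
python3 - <<'E'
from cell import env
import cv2,numpy as np
print(env.state())
for n in ["scene","side","wrist"]:
    p=env.camera_params(n);print(n,p)
    im,d=env.read_camera(n)
    cv2.imwrite(f"pics/{n}0.png",im[:,:,::-1]);np.save(f"pics/{n}0.npy",d)
E
```

```text
pics
{'t': 0.0, 'joints': array([-1.40459811e+00,  4.91594544e-01,  1.55945931e+00,  7.81501657e-06,
        1.09169150e+00, -1.05607416e-01]), 'qvel': array([ 6.43734707e-04,  1.03194412e-04, -7.20302260e-05,  7.99150474e-04,
        6.82542304e-04, -3.02618827e-04]), 'tau': array([ 4.14433953e-04, -6.12646580e+01, -2.58188957e+01,  6.92693051e-02,
        4.81864647e-02, -1.17658265e-04]), 'eef_pos': array([ 167.78713151, -601.89394051,  291.63656706]), 'tcp_rot': array([-3.14044711e+00, -1.28399266e-04,  2.71801956e-01]), 'ft_force': array([-0.22126127,  0.3098663 ,  0.56521157]), 'moment': array([0.06951092, 0.02794628, 0.02923328]), 'opening': 1.003166024459211}
scene {'fx': 553.5836041786733, 'fy': 553.5836041786733, 'cx': 325.3028565661341, 'cy': 235.39374546308883, 'R': array([[ 0.33936   ,  0.9406438 ,  0.00490215],
       [ 0.73939596, -0.26352618, -0.61955433],
       [-0.5814881 ,  0.21387659, -0.78493847]]), 't': array([-208.70083283, -376.04180163, 1612.77100376])}
side {'fx': 551.439839992623, 'fy': 551.439839992623, 'cx': 320.7777717866518, 'cy': 233.72098827264827, 'R': array([[-0.99973004, -0.02213995,  0.00704758],
       [-0.01957355,  0.63909516, -0.76887857],
       [ 0.01251886, -0.76880895, -0.63935598]]), 't': array([ 600.52945031,   92.56861965, 1256.83851316])}
wrist {'fx': 341.87917096775385, 'fy': 341.87917096775385, 'cx': 320.1039564390331, 'cy': 241.62304655456168, 'R': array([[ 0.26834605, -0.96332097, -0.00176149],
       [-0.92594795, -0.25843883,  0.27537206],
       [-0.26572692, -0.07226396, -0.96133611]]), 't': array([-623.90117505,  -31.0178609 ,  392.37867747])}
```

View pics/scene0.png

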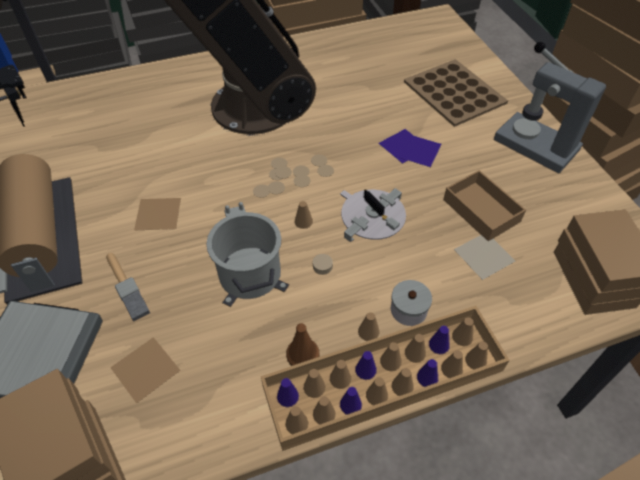

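View pics/side0.png

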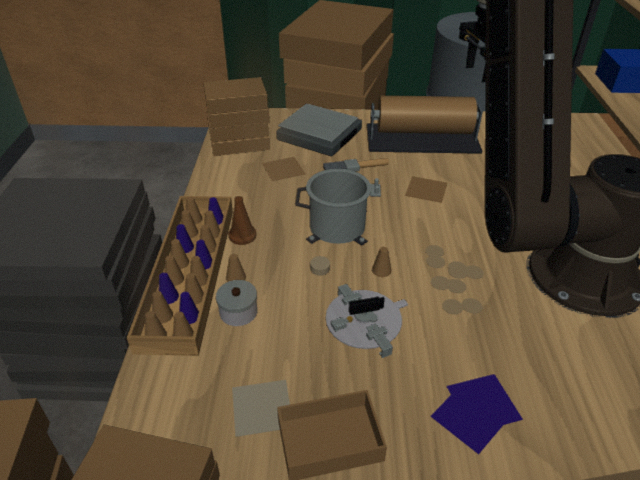

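View pics/wrist0.png

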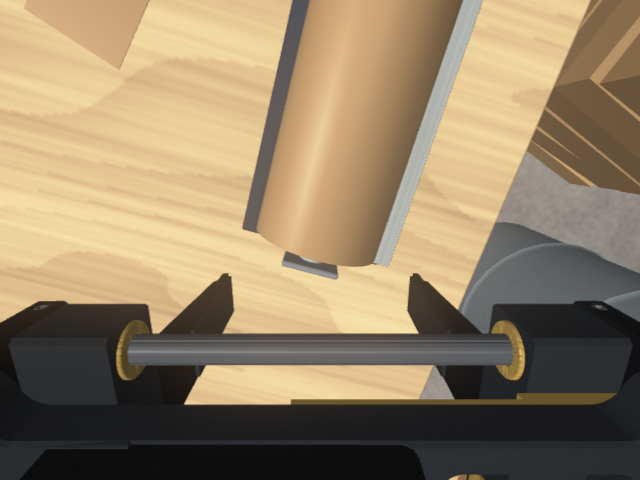

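The scene view shows the pot at about (245,250) with its studs at (232,210), and the lid at (373,212) with its tab at (345,195). Next I'll measure from the depth clouds.

```bash
cat > h.py <<'E'
import numpy as np,cv2
from scipy.optimize import least_squares
def cloud(p,d):
    v,u=np.mgrid[0:480,0:640]
    c=np.stack([(u-p['cx'])/p['fx']*d,(v-p['cy'])/p['fy']*d,d],-1)
    w=(c-p['t'])@p['R']; w[d<=0]=np.nan
    return w
def proj(p,X):
    c=p['R']@np.array(X,float)+p['t'];return p['fx']*c[0]/c[2]+p['cx'],p['fy']*c[1]/c[2]+p['cy']
def ray(p,u,v,z):
    r=p['R'].T@np.array([(u-p['cx'])/p['fx'],(v-p['cy'])/p['fy'],1]);o=-p['R'].T@p['t']
    return o+r*(z-o[2])/r[2]
E
python3 - <<'E'
from h import *
from cell import env
for n in ["scene","side"]:
    p=env.camera_params(n);d=np.load(f"pics/{n}0.npy");w=cloud(p,d);im=cv2.imread(f"pics/{n}0.png")
    for nm,(u,v) in dict(scene=dict(pot=(245,250),lid=(373,212)),side=dict(pot=(338,205),lid=(364,318)))[n].items():
        c=im[max(v-80,0):v+80,max(u-100,0):u+100];cv2.imwrite(f"pics/{n}_{nm}.png",cv2.resize(c,None,fx=4,fy=3.75,interpolation=2))
    z=w[...,2];print(n,[ (np.round(w[v,u])) for (u,v) in (dict(scene=[(245,250),(360,215),(232,212),(300,100)],side=[(338,205),(345,320),(375,188),(420,250)])[n])])
    hh,_=np.histogram(z[np.isfinite(z)],bins=np.arange(-20,160,4));print(list(zip(range(-20,160,4),hh)))
E
```

```text
scene [array([ 507., -158.,   11.]), array([512., 125.,  29.]), array([ 479., -168.,  118.]), array([251.,  66., 191.])]
[(-20, np.int64(509)), (-16, np.int64(502)), (-12, np.int64(478)), (-8, np.int64(1399)), (-4, np.int64(36510)), (0, np.int64(95444)), (4, np.int64(24098)), (8, np.int64(5532)), (12, np.int64(6144)), (16, np.int64(4041)), (20, np.int64(3350)), (24, np.int64(2743)), (28, np.int64(2771)), (32, np.int64(2980)), (36, np.int64(2135)), (40, np.int64(1957)), (44, np.int64(5055)), (48, np.int64(4997)), (52, np.int64(2303)), (56, np.int64(1314)), (60, np.int64(953)), (64, np.int64(1046)), (68, np.int64(1551)), (72, np.int64(945)), (76, np.int64(608)), (80, np.int64(582)), (84, np.int64(726)), (88, np.int64(995)), (92, np.int64(767)), (96, np.int64(746)), (100, np.int64(778)), (104, np.int64(742)), (108, np.int64(729)), (112, np.int64(745)), (116, np.int64(1149)), (120, np.int64(1354)), (124, np.int64(858)), (128, np.int64(978)), (132, np.int64(2549)), (136, np.int64(3235)), (140, np.int64(1074)), (144, np.int64(308)), (148, np.int64(297)), (152, np.int64(229))]
side [array([
[... 369 characters left out ...]
28, np.int64(2414)), (32, np.int64(2378)), (36, np.int64(1911)), (40, np.int64(2371)), (44, np.int64(3634)), (48, np.int64(2618)), (52, np.int64(2013)), (56, np.int64(1260)), (60, np.int64(1306)), (64, np.int64(1332)), (68, np.int64(1452)), (72, np.int64(859)), (76, np.int64(764)), (80, np.int64(724)), (84, np.int64(821)), (88, np.int64(742)), (92, np.int64(788)), (96, np.int64(1047)), (100, np.int64(904)), (104, np.int64(596)), (108, np.int64(583)), (112, np.int64(685)), (116, np.int64(1015)), (120, np.int64(702)), (124, np.int64(514)), (128, np.int64(789)), (132, np.int64(5400)), (136, np.int64(1100)), (140, np.int64(995)), (144, np.int64(2329)), (148, np.int64(607)), (152, np.int64(242))]
```

Run:
```python
import cv2,numpy as np
for n in ["scene","side"]:
    cv2.imwrite(f"pics/{n}_both.png",np.hstack([cv2.resize(cv2.imread(f"pics/{n}_{k}.png"),(400,320)) for k in("pot","lid")]))
```

```text
(no output)
```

View pics/scene_both.png

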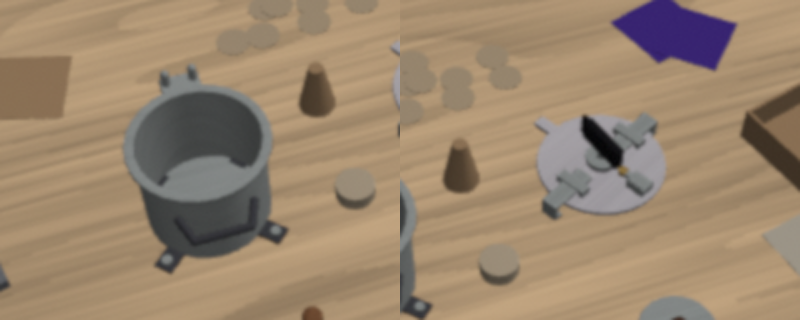

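View pics/side_lid.png

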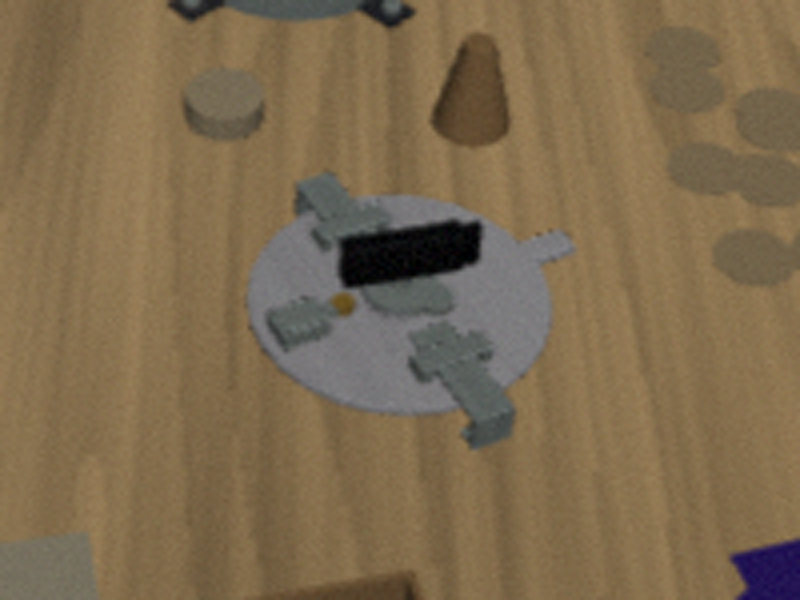

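View pics/side_pot.png

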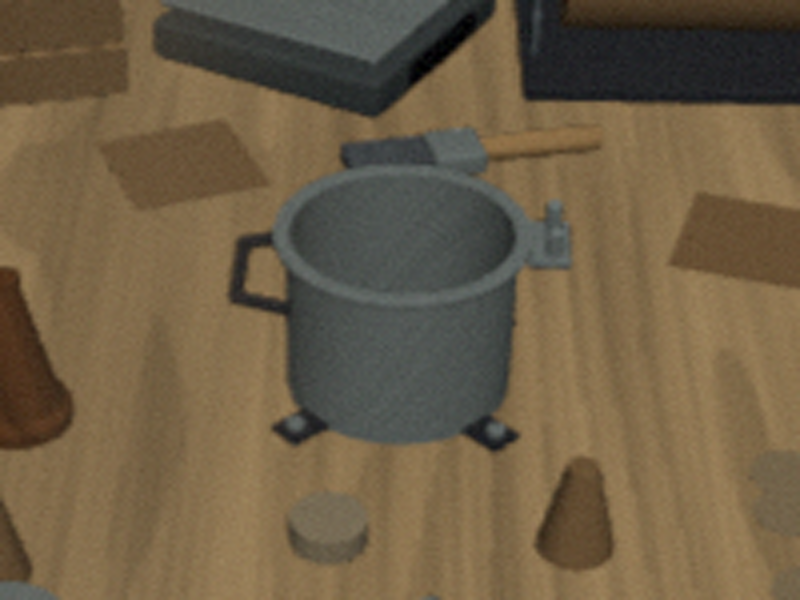

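Run:
```python
from h import *
from cell import env
p=env.camera_params("side");q=env.camera_params("scene")
print("lid",ray(p,364,318.8,22),"tab",ray(p,264+565/4,238+243/3.75,19),"pot",ray(p,338.5,187.7,120),"stud",ray(p,238+556/4,125+205/3.75,136), "handle",ray(p,238+238/4,125+270/3.75,85))
# scene: crop origin pot (145,170) scale 2; lid (273,132)
print("lid",ray(q,273+201/2,132+163/2,22),"tab",ray(q,273+142/2,132+125/2,19),"pot",ray(q,145+198/2,170+145/2,120),"stud",ray(q,145+178/2,170+70/2,136))
```

```text
lid [509.30419113 167.66386182  22.        ] tab [420.59693993 118.10511358  19.        ] pot [ 562.97927387 -153.68679399  120.        ] stud [ 472.3567589  -166.76669576  136.        ] handle [ 661.22933591 -161.4186593    85.        ]
lid [512.81388882 159.98852184  22.        ] tab [428.76955305 116.3964582   19.        ] pot [ 570.5305429  -164.40112646  120.        ] stud [ 476.71449876 -160.27252777  136.        ]
```

```bash
cat >> h.py <<'E'
from scipy.spatial.transform import Rotation as Ro
def toolR(s): return Ro.from_euler('xyz',s['tcp_rot']).as_matrix()
def delta(s,X,yaw):
    "shift in tool axes, and turn, to take the TCP to world X with yaw"
    R=toolR(s); d=R.T@(np.array(X,float)-s['eef_pos'])
    t=-((yaw-s['tcp_rot'][2]+np.pi)%(2*np.pi)-np.pi)
    return np.round(d,1),round(t,4)
E
python3 - <<'E'
from h import *
from cell import env
s=env.state();p=env.camera_params("wrist");R=toolR(s)
c=-p['R'].T@p['t'];print(s['eef_pos'],"cam in tool",R.T@(c-s['eef_pos']),"axis",R.T@p['R'][2], "xcam",R.T@p['R'][0])
ca=p['R'][2]
# view pixel (320,180) direction in tool
d=R.T@p['R'].T@np.array([0,-50/340,1]);print(d)
print(delta(s,[567,-158,330],np.pi))
E
```

```text
[ 167.78655158 -601.93855176  291.8070677 ] cam in tool [ 78.13431223  -0.35908768 -92.91550867] axis [-2.75473697e-01 -8.08462444e-04  9.61308269e-01] xcam [-8.70770721e-05  9.99999663e-01  8.16049080e-04]
[-1.34104784e-01 -8.29211289e-04  1.00181910e+00]
(array([ 503.7, -320.5,  -37.9]), np.float64(-2.8698))
```

>>> {"op": "play_rows", "data": {"targets": [{"linear": [31, -17, 0], "turn": -0.16}, {"linear": [62, -34, 0], "turn": -0.32}, {"linear": [93, -51, 0], "turn": -0.48}, {"linear": [124, -68, 0], "turn": -0.64}, {"linear": [155, -85, 0], "turn": -0.8}, {"linear": [186, -102, 0], "turn": -0.96}, {"linear": [217, -119, 0], "turn": -1.12}, {"linear": [248, -136, 0], "turn": -1.28}, {"linear": [279, -153, 0], "turn": -1.44}, {"linear": [310, -170, 0], "turn": -1.6}, {"linear": [341, -187, 0], "turn": -1.76}, {"linear": [372, -204, 0], "turn": -1.92}, {"linear": [403, -221, 0], "turn": -2.08}, {"linear": [434, -238, 0], "turn": -2.24}, {"linear": [465, -255, 0], "turn": -2.4}, {"linear": [496, -272, 0], "turn": -2.56}, {"linear": [527, -289, 0], "turn": -2.72}, {"linear": [559, -305, 0], "turn": -2.87}, {"linear": [559, -305, 0], "turn": -2.87}, {"linear": [559, -305, 0], "turn": -2.87}]}}

```text
t: 2.65
eef_pos: [624.0, -158.4, 291.9]
tcp_rot: [-3.142, -0.001, 3.14]
ft_force: [-1.0, -0.4, 1.4]
opening: 1.001
```

Run:
```python
from h import *
from cell import env
import pickle
s=env.state();print(s['t'],s['joints'],s['eef_pos'],s['tcp_rot'])
p=env.camera_params("wrist");im,d=env.read_camera("wrist");cv2.imwrite("pics/w1.png",im[:,:,::-1]);pickle.dump((p,im,d,s),open("w1.pkl","wb"))
```

```text
2.65 [-3.51033522e-01  5.18575979e-01  1.50967256e+00 -3.17162794e-04
  1.11409176e+00 -1.92039021e+00] [ 623.99279619 -158.3854477   291.89276565] [-3.14158140e+00 -7.99903688e-04  3.14029299e+00]
```

View pics/w1.png

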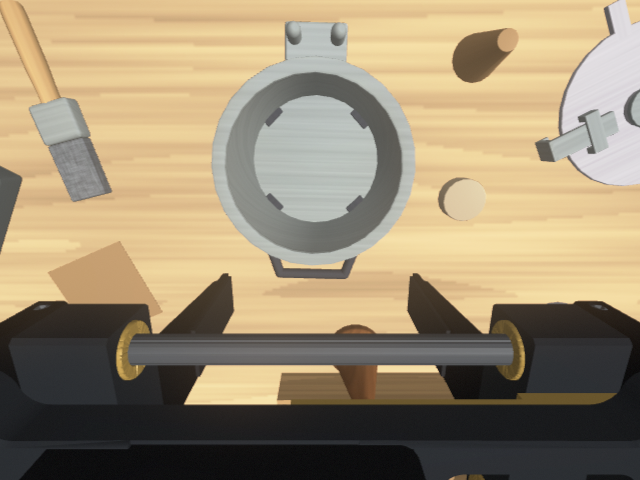

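The wrist view shows the pot rim centred near (313,160), the studs at (293,33) and (338,33), and the handle below. I'll fit the rim and studs.

Run:
```python
from h import *
import pickle
p,im,d,s=pickle.load(open("w1.pkl","rb"))
w=cloud(p,d)
hsv=cv2.cvtColor(im,cv2.COLOR_RGB2HSV)
m=((hsv[...,1]<60)*255).astype(np.uint8)
m[290:]=0;m[:,:195]=0;m[:,430:]=0
cs,_=cv2.findContours(m,cv2.RETR_EXTERNAL,cv2.CHAIN_APPROX_NONE)
c=max(cs,key=cv2.contourArea)[:,0,:].astype(float)
def fit(P,r=None):
    f=lambda q:np.hypot(P[:,0]-q[0],P[:,1]-q[1])-q[2]
    q=least_squares(f,[P[:,0].mean(),P[:,1].mean(),78],loss='soft_l1',f_scale=.5);return q.x,np.abs(f(q.x)).mean()
P=np.array([ray(p,u,v,120) for u,v in c])
q,e=fit(P)
for k in range(3):
    r=np.hypot(P[:,0]-q[0],P[:,1]-q[1]);P2=P[(abs(r-q[2])<2.)]
    q,e=fit(P2)
print("outer",q,e,len(P2),len(P))
z=w[...,2];rr=np.hypot(w[...,0]-q[0],w[...,1]-q[1])
b=(rr<75)&(rr>70)&(z>105);print("rim z median",np.nanmedian(z[b]),z[b].std())
b=(z>128)&(rr<110)&(rr>70);P=w[b];print("stud pts",b.sum(),P.max(0),P.min(0))
for sgn in (1,-1):
    Q=P[(P[:,1]-q[1])*sgn>0];print(sgn,len(Q),Q.mean(0),(Q.max(0)+Q.min(0))/2)
crop=cv2.resize(im[0:80,260:380,::-1],None,fx=6,fy=6,interpolation=2);cv2.imwrite("pics/stud.png",crop)
```

```text
outer [ 564.64883313 -162.92970075   76.93425107] 0.24101428417042664 447 683
rim z median 301.29555570957245 88.14567532274685
stud pts 19520 [654.42149509 -75.47159173 337.07455919] [ 469.91018796 -240.06514279  128.02119981]
1 14732 [601.97055178 -98.77032883 300.13767688] [ 562.4207388  -112.94075666  232.61085468]
-1 4788 [ 600.43246057 -219.04039316  286.37435527] [ 553.0834553  -205.32187905  231.40056577]
```

View pics/stud.png

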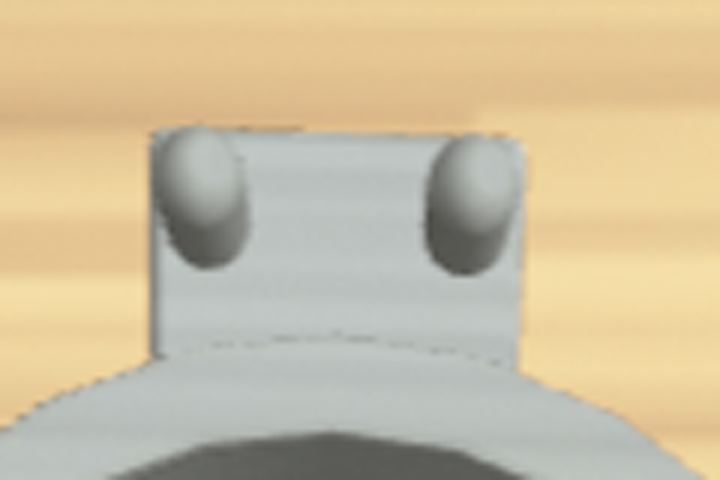

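Run:
```python
from h import *
import pickle
p,im,d,s=pickle.load(open("w1.pkl","rb"))
w=cloud(p,d);z=w[...,2];q=np.array([564.65,-162.93])
rr=np.hypot(w[...,0]-q[0],w[...,1]-q[1])
b=(rr<76)&(rr>69)&(z>105)&(z<135);print("rim z",np.median(z[b]),z[b].std(),b.sum())
L=ray(p,260+201/6-.4,170/6-.4,131);R=ray(p,260+472/6-.4,178/6-.4,131);print(L,R,np.linalg.norm(L-R))
m=(L+R)/2;print("mid",m,"dist",np.hypot(*(m[:2]-q)),"yaw pot x from mid",np.arctan2(q[1]-m[1],q[0]-m[0]),"from stud line",np.arctan2(*(L-R)[[1,0]])-np.pi/2, np.arctan2((R-L)[1],(R-L)[0]))
# plate edges left/right at z of shelf, ext; inner rim contour
g=cv2.cvtColor(im,cv2.COLOR_RGB2GRAY)
print(g[150,200:260]); print(g[150,370:425])
```

```text
rim z 120.435450933679 0.7045958726711566 5680
[ 473.38557833 -175.21889345  131.        ] [ 474.18925791 -145.63470722  131.        ] 29.595100542942088
mid [ 473.78741812 -160.42680034  131.        ] dist 90.89705602833315 yaw pot x from mid -0.027542324044931062 from stud line -3.16875182423674 1.5436371561479498
[196 196 196 196 196 196 196 196 196 196 196 191 177 178 183 184 184 184
 185 185 186 187 187 188 189 178 153 141 140 140 140 141 141 139 139 141
 139 137 136 139 138 140 140 140 138 137 137 137 138 140 139 138 138 139
 157 182 182 182 182 183]
[192 192 191 191 192 191 167 103  91  91  92  92  91  91  91  91  91  92
  92  92  91  90  92  92  93  92  91  91  94  94  98 136 175 185 189 189
 190 190 191 191 191 191 192 191 197 211 217 217 217 217 217 217 218 218
 218]
```

Run:
```python
from h import *
from cell import env
print(delta(env.state(),[555,188,230],.49+np.pi))
```

```text
(array([ 69.4, 346.6,  62.1]), np.float64(-0.4917))
```

>>> {"op": "play_rows", "data": {"targets": [{"linear": [7, 35, 0], "turn": -0.05}, {"linear": [14, 70, 0], "turn": -0.1}, {"linear": [21, 105, 0], "turn": -0.15}, {"linear": [28, 140, 7], "turn": -0.2}, {"linear": [35, 175, 15], "turn": -0.25}, {"linear": [42, 210, 25], "turn": -0.3}, {"linear": [49, 245, 35], "turn": -0.35}, {"linear": [56, 280, 45], "turn": -0.4}, {"linear": [63, 315, 55], "turn": -0.45}, {"linear": [69.4, 346.6, 62], "turn": -0.49}, {"linear": [69.4, 346.6, 62], "turn": -0.49}, {"linear": [69.4, 346.6, 62], "turn": -0.49}]}}

```text
t: 4.2
eef_pos: [555.1, 187.4, 230.5]
tcp_rot: [-3.141, 0.0, -2.653]
ft_force: [0.4, 0.2, 0.1]
opening: 1.004
```

Run:
```python
from h import *
from cell import env
import pickle
s=env.state();print(s['t'],s['joints'],s['eef_pos'],s['tcp_rot'])
p=env.camera_params("wrist");im,d=env.read_camera("wrist");cv2.imwrite("pics/w2.png",im[:,:,::-1]);pickle.dump((p,im,d,s),open("w2.pkl","wb"))
```

```text
4.2 [ 2.12946347e-01  5.04236577e-01  1.72537105e+00 -2.93168662e-04
  9.11639585e-01 -1.84613256e+00] [555.10674184 187.40458126 230.51803753] [-3.14127566e+00  2.69387960e-04 -2.65313052e+00]
```

View pics/w2.png

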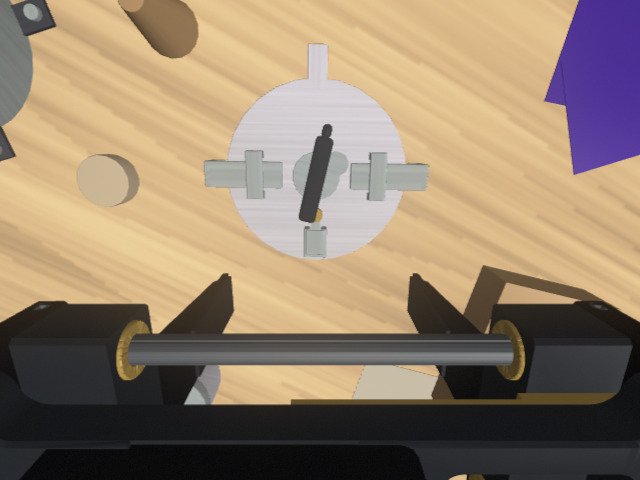

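The wrist view shows the lid disc at (316,168) with its tab up at (318,55). The knob bar is tilted clockwise, running from its nose at (327,130) to (307,217), so the knob isn't at 0. I'll measure both angles.

Run:
```python
from h import *
import pickle
p,im,d,s=pickle.load(open("w2.pkl","rb"))
w=cloud(p,d);z=w[...,2]
hsv=cv2.cvtColor(im,cv2.COLOR_RGB2HSV)
m=((hsv[...,1]<50)*255).astype(np.uint8);m[270:]=0;m[:,:195]=0;m[:,440:]=0
cs,_=cv2.findContours(m,cv2.RETR_EXTERNAL,cv2.CHAIN_APPROX_NONE)
c=max(cs,key=cv2.contourArea)[:,0,:].astype(float)
P=np.array([ray(p,u,v,22) for u,v in c])
f=lambda q,P:np.hypot(P[:,0]-q[0],P[:,1]-q[1])-q[2]
q=np.array([511,164,78.]);P2=P
for k in range(5):
    P2=P[abs(f(q,P))<(6 if k<1 else 1.5)];q=least_squares(f,q,args=(P2,),loss='soft_l1',f_scale=.5).x
print("plate",q,len(P2),len(P))
rr=np.hypot(w[...,0]-q[0],w[...,1]-q[1])
b=(rr<72)&(rr>40)&(abs(z-22)<4);print("plate z",np.median(z[b]),b.sum())
A=np.c_[w[b][:,:2],np.ones(b.sum())];print(np.linalg.lstsq(A,w[b][:,2],rcond=None)[0])
# tab
T=P[(f(q,P)>6)]; ang=-np.arctan2(T[:,1]-q[1],T[:,0]-q[0])
tab=[t for t in T if np.hypot(t[0]-q[0],t[1]-q[1])>82 and np.dot(t[:2]-q[:2],[-.88,-.47])>75]
tab=np.array(tab);print(len(tab))
# tab mask pixels centroid line
v,u=np.nonzero(m[44:75,295:340]);u=u+295;v=v+44
C=np.array([ray(p,a,bb,22) for a,bb in zip(u,v)])
l=cv2.fitLine(C[:,:2].astype(np.float32),cv2.DIST_L2,0,.01,.01).ravel()
print("tab dir yaw",np.arctan2(l[1],l[0]),"centroid yaw",np.arctan2(q[1]-C[:,1].mean(),q[0]-C[:,0].mean()),"tab end r",np.hypot(C[:,0]-q[0],C[:,1]-q[1]).max())
# knob: dark mask
dk=((im.max(2)<70)*255).astype(np.uint8);dk[265:]=0;dk[:,:280]=0;dk[:,350:]=0;dk[:110]=0
b=(dk>0)&(abs(z-70)<5);print("knob top n",b.sum(),np.median(z[b]))
K=np.stack([*np.nonzero(b)][::-1],1)
K3=np.array([ray(p,a,bb,np.median(z[b])) for a,bb in K])
print("rect",cv2.minAreaRect(K3[:,:2].astype(np.float32)))
l=cv2.fitLine(K3[:,:2].astype(np.float32),cv2.DIST_L2,0,.01,.01).ravel();ky=np.arctan2(l[1],l[0])
ax=np.array([np.cos(ky),np.sin(ky)]);t=(K3[:,:2]-q[:2])@ax;n=(K3[:,:2]-q[:2])@np.array([-ax[1],ax[0]])
print("knob yaw",ky,"extent along",t.min(),t.max(),"perp",n.min(),n.max(),n.mean())
cv2.imwrite("pics/lidw.png",cv2.resize(im[30:270,195:440,::-1],None,fx=2.4,fy=2.4,interpolation=2))
```

```text
plate [511.45722956 160.49614742  77.02084621] 445 662
plate z 22.45396925006345 11821
[1.20794272e-03 1.17878513e-03 2.16628877e+01]
70
tab dir yaw 0.48378786 centroid yaw 0.4708934564858138 tab end r 101.63670329738389
knob top n 1224 70.2674860647285
rect ((507.24566650390625, 159.0985870361328), (70.74805450439453, 11.648351669311523), 14.525623321533203)
knob yaw 0.25443673 extent along -39.801568810748364 30.943854110316998 perp -6.102840350826822 5.546089718323752 -0.5803258806453525
```

View pics/lidw.png

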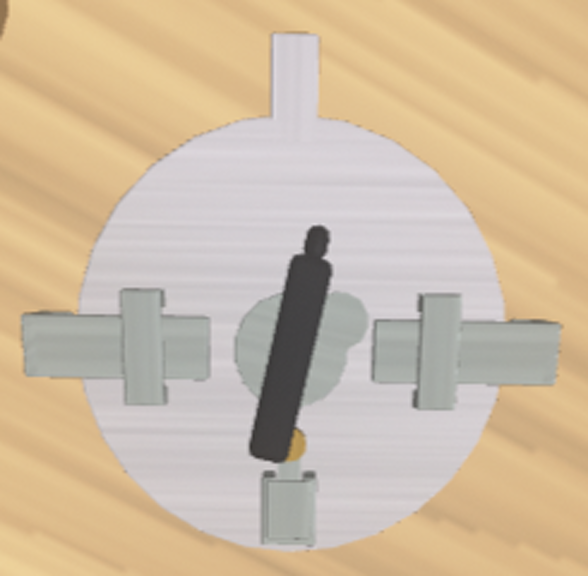

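Run:
```python
from h import *
from cell import env
import pickle
p,im,d,s0=pickle.load(open("w2.pkl","rb"))
g=lambda x,y,z:ray(p,195+x/2.4-.3,30+y/2.4-.3,z)
L=g(26,345.5,28);R=g(558.5,353,28);print(L,R,np.linalg.norm(L-R),(L+R)/2,np.arctan2(*(L-R)[[0,1]]), np.arctan2(*(R-L)[[1,0]]))
s=env.state();print(s['eef_pos'],delta(s,[511.5,160.2,117.5],.254+np.pi))
```

```text
[554.15675937  76.99778977  28.        ] [467.81371315 245.09510398  28.        ] 188.97573567701218 [510.98523626 161.04644687  28.        ] 2.6670854263355066 2.045303554049183
[555.21119494 187.2227295  230.54557913] (array([ 51.3,  -3.3, 113. ]), np.float64(0.2343))
```

>>> {"op": "play_rows", "data": {"targets": [{"linear": [17, -1, 15], "turn": 0.08}, {"linear": [34, -2, 30], "turn": 0.16}, {"linear": [51, -3.3, 45], "turn": 0.234}, {"linear": [51.3, -3.3, 65], "turn": 0.234}, {"linear": [51.3, -3.3, 80], "turn": 0.234}, {"linear": [51.3, -3.3, 92], "turn": 0.234}, {"linear": [51.3, -3.3, 102], "turn": 0.234}, {"linear": [51.3, -3.3, 109], "turn": 0.234}, {"linear": [51.3, -3.3, 113], "turn": 0.234}, {"linear": [51.3, -3.3, 113], "turn": 0.234}, {"linear": [51.3, -3.3, 113], "turn": 0.234}]}}

```text
t: 5.62
eef_pos: [511.3, 161.4, 117.5]
tcp_rot: [-3.141, 0.0, -2.885]
ft_force: [-0.2, 0.1, -0.2]
opening: 0.998
```

Run:
```python
from h import *
from cell import env
s=env.state();print(s['eef_pos'],s['tcp_rot'],s['ft_force'])
im,d=env.read_camera("side");cv2.imwrite("pics/s3.png",cv2.resize(im[180:420,230:530,::-1],None,fx=2.5,fy=2.5))
```

```text
[511.32137051 161.38829806 117.46149167] [-3.14148456e+00  4.21136221e-04 -2.88535788e+00] [-0.16109417  0.11424944 -0.24290656]
```

View pics/s3.png

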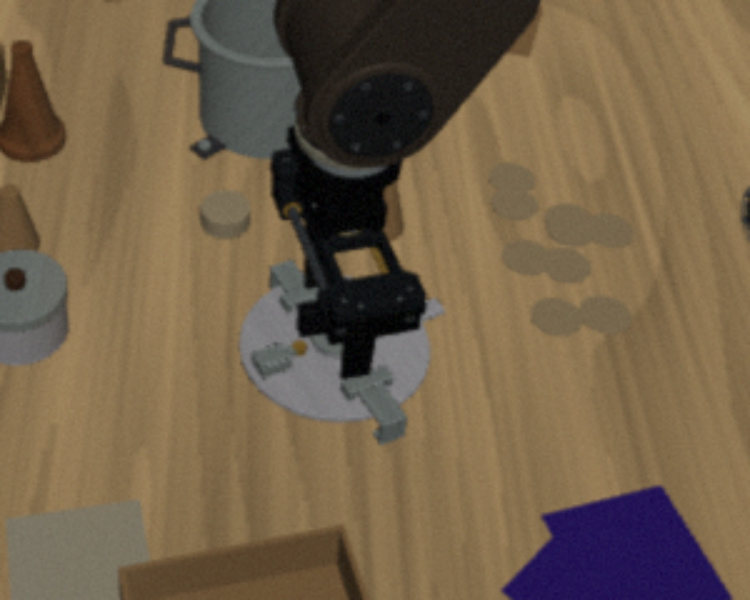

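>>> {"op": "play_rows", "data": {"targets": [{"linear": [0, -1.2, 0], "turn": 0}, {"linear": [0, -1.2, 0], "turn": 0}]}}

```text
t: 5.92
eef_pos: [511.6, 160.1, 117.3]
tcp_rot: [-3.141, 0.0, -2.885]
ft_force: [0.4, 0.6, -0.1]
opening: 1.003
```

>>> {"op": "play_rows", "data": {"hand": 4, "targets": [{"linear": [0, 0, 0], "turn": 0}, {"linear": [0, 0, 0], "turn": 0}, {"linear": [0, 0, 0], "turn": 0}, {"linear": [0, 0, 0], "turn": 0}, {"linear": [0, 0, 0], "turn": 0}, {"linear": [0, 0, 0], "turn": 0}, {"linear": [0, 0, 0], "turn": 0}, {"linear": [0, 0, 0], "turn": 0}]}}

```text
t: 6.92
eef_pos: [511.5, 160.2, 117.2]
tcp_rot: [-3.141, 0.0, -2.885]
ft_force: [-0.3, 0.7, 0.4]
opening: 0.21
```

>>> {"op": "play_rows", "data": {"targets": [{"linear": [0, 0, 0], "turn": 0}, {"linear": [0, 0, 0], "turn": 0}, {"linear": [0, 0, 0], "turn": 0}, {"linear": [0, 0, 0], "turn": 0}]}}

```text
t: 7.42
eef_pos: [511.5, 160.2, 117.2]
tcp_rot: [-3.142, 0.0, -2.885]
ft_force: [0.3, 0.0, 1.0]
opening: 0.137
```

>>> {"op": "play_rows", "data": {"targets": [{"linear": [0, 0, -3], "turn": 0}, {"linear": [0, 0, -10], "turn": 0}, {"linear": [0, 0, -22], "turn": 0}, {"linear": [0, 0, -38], "turn": 0}, {"linear": [0, 0, -55], "turn": 0}, {"linear": [0, 0, -72], "turn": 0}, {"linear": [0, 0, -90], "turn": 0}, {"linear": [0, 0, -108], "turn": 0}, {"linear": [0, 0, -126], "turn": 0}, {"linear": [0, 0, -142], "turn": 0}, {"linear": [0, 0, -152], "turn": 0}, {"linear": [0, 0, -158], "turn": 0}, {"linear": [0, 0, -160], "turn": 0}, {"linear": [0, 0, -160], "turn": 0}, {"linear": [0, 0, -160], "turn": 0}]}}

```text
t: 9.3
eef_pos: [511.5, 160.2, 276.8]
tcp_rot: [-3.142, -0.001, -2.885]
ft_force: [-0.5, -0.2, -5.0]
opening: 0.137
```

Run:
```python
from h import *
from cell import env
import pickle
s=env.state();print(s['t'],s['eef_pos'],s['tcp_rot'],s['ft_force'],s['moment'])
p=env.camera_params("wrist");im,d=env.read_camera("wrist");cv2.imwrite("pics/w3.png",im[:,:,::-1]);pickle.dump((p,im,d,s),open("w3.pkl","wb"))
im,d=env.read_camera("side");cv2.imwrite("pics/s4.png",im[:,:,::-1])
```

```text
9.3 [511.45684999 160.15606437 276.7722208 ] [-3.14155541e+00 -7.77104546e-04 -2.88536590e+00] [-0.47567468 -0.23552952 -4.96214729] [ 0.0764681  -0.16143237  0.02332991]
```

View pics/w3.png

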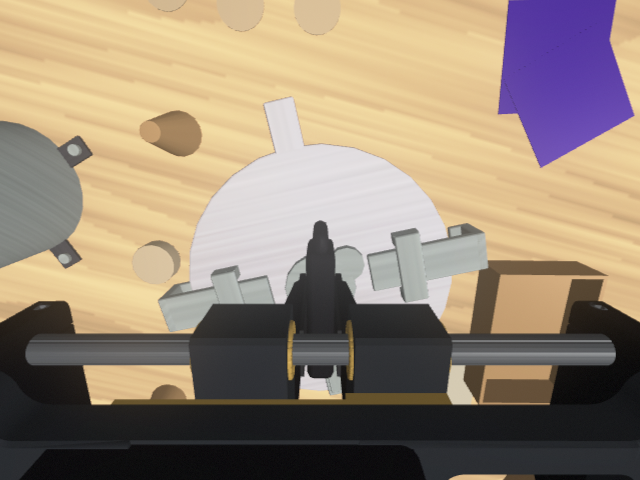

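View pics/s4.png

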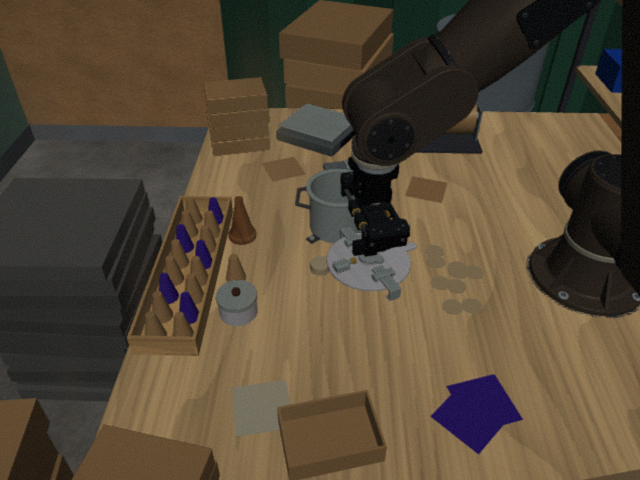

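The lid hangs from the gripper, its tab visible at (283,123). I'll measure its pose in the hand.

```bash
cat > lidpose.py <<'E'
from h import *
def lidpose(p,im,d,s,c0):
    w=cloud(p,d);z=w[...,2]
    hsv=cv2.cvtColor(im,cv2.COLOR_RGB2HSV)
    zc=s['eef_pos'][2]-95
    rr=np.hypot(w[...,0]-c0[0],w[...,1]-c0[1])
    m0=(rr<108)&(abs(z-zc)<14)&(hsv[...,1]<50)&(im.min(2)>185)   # whitish plate + tab
    m0[300:]=False
    pl=m0&(rr<74)
    W=w[pl]
    for k in range(3):
        co=np.linalg.lstsq(np.c_[W[:,:2]-c0,np.ones(len(W))],W[:,2],rcond=None)[0]
        r=W[:,2]-np.c_[W[:,:2]-c0,np.ones(len(W))]@co;W=W[abs(r)<2]
    print("plate n",len(W),"grad x,y",co[:2],"z at centre",co[2])
    # grad in tool axes
    R=toolR(s);print(" grad along toolx,tooly",co[:2]@R[:2,0],co[:2]@R[:2,1])
    def onplane(u,v):
        o=-p['R'].T@p['t'];r=p['R'].T@np.array([(u-p['cx'])/p['fx'],(v-p['cy'])/p['fy'],1])
        n=np.array([-co[0],-co[1],1]);pt=np.array([c0[0],c0[1],co[2]]);return o+r*(n@(pt-o))/(n@r)
    cs,_=cv2.findContours((m0*255).astype(np.uint8),cv2.RETR_EXTERNAL,cv2.CHAIN_APPROX_NONE)
    c=max(cs,key=cv2.contourArea)[:,0,:];c=c[c[:,1]<298]
    P=np.array([onplane(u,v) for u,v in c]);f=lambda q,P:np.hypot(P[:,0]-q[0],P[:,1]-q[1])-77.2
    q=np.array(c0,float)
    for k in range(6):
        P2=P[abs(f(q,P))<(8 if k<1 else 1.5)];q=least_squares(f,q,args=(P2,),loss='soft_l1',f_scale=.5).x
    print("centre",q,len(P2),"res",np.abs(f(q,P2)).mean(),"rel TCP tool axes",R[:2,:2].T@(q-s['eef_pos'][:2]))
    v,u=np.nonzero(m0);C=np.array([onplane(a,b) for a,b in zip(u,v)])
    r=np.hypot(C[:,0]-q[0],C[:,1]-q[1]);T=C[(r>82)&(r<100)]
    T=T[np.hypot(*(T[:,:2]-np.median(T[:,:2],0)).T)<14]
    l=cv2.fitLine(T[:,:2].astype(np.float32),cv2.DIST_L2,0,.01,.01).ravel()
    y=np.arctan2(q[1]-T[:,1].mean(),q[0]-T[:,0].mean());y2=np.arctan2(l[1],l[0])
    print("lid yaw (tab centroid)",y,"line",y2,len(T),"tool yaw+pi",s['tcp_rot'][2]+np.pi)
    return q,y
E
python3 - <<'E'
from lidpose import *
import pickle
p,im,d,s=pickle.load(open("w3.pkl","rb"))
print(im[180,320],im[120,283],im[170,220])
lidpose(p,im,d,s,np.array([511.5,160.2]))
E
```

```text
[223 219 222] [224 219 220] [235 208 156]
plate n 21128 grad x,y [0.00042955 0.00090454] z at centre 182.0876048647394
 grad along toolx,tooly -0.0006447601344485862 0.0007661449264645526
centre [511.35734305 160.96495093] 330 res 0.20946236659323733 rel TCP tool axes [-0.1087396   0.80769721]
lid yaw (tab centroid) 0.4717252726384738 line 0.47445038 1091 tool yaw+pi 0.25622675333614087
```

Run:
```python
from h import *
from cell import env
print(delta(env.state(),[564.4,-163.7,276.8],-.246+np.pi))
```

```text
(array([ 3.090e+01, -3.267e+02,  1.000e-01]), np.float64(0.5022))
```

>>> {"op": "play_rows", "data": {"targets": [{"linear": [1, -6, 0], "turn": 0.01}, {"linear": [2, -20, 0], "turn": 0.03}, {"linear": [4, -42, 0], "turn": 0.06}, {"linear": [6, -67, 0], "turn": 0.1}, {"linear": [9, -93, 0], "turn": 0.14}, {"linear": [11, -120, 0], "turn": 0.18}, {"linear": [14, -147, 0], "turn": 0.22}, {"linear": [16, -174, 0], "turn": 0.26}, {"linear": [19, -201, 0], "turn": 0.3}, {"linear": [22, -228, 0], "turn": 0.34}, {"linear": [24, -254, 0], "turn": 0.38}, {"linear": [26, -278, 0], "turn": 0.42}, {"linear": [28, -299, 0], "turn": 0.45}, {"linear": [30, -315, 0], "turn": 0.48}, {"linear": [31, -324, 0], "turn": 0.5}, {"linear": [31, -326.7, 0], "turn": 0.502}, {"linear": [31, -326.7, 0], "turn": 0.502}, {"linear": [31, -326.7, 0], "turn": 0.502}]}}

```text
t: 11.65
eef_pos: [564.3, -163.2, 277.3]
tcp_rot: [-3.142, -0.0, 2.897]
ft_force: [0.4, -0.4, -4.7]
opening: 0.138
```

```bash
cat > shot.py <<'E'
from lidpose import *
from cell import env
import pickle,sys
n=sys.argv[1]
s=env.state();print(s['t'],s['eef_pos'],s['tcp_rot'],s['ft_force'],s['opening']*95.1)
p=env.camera_params("wrist");im,d=env.read_camera("wrist");cv2.imwrite(f"pics/{n}.png",im[:,:,::-1]);pickle.dump((p,im,d,s),open(f"{n}.pkl","wb"))
im2,d2=env.read_camera("side");cv2.imwrite(f"pics/{n}s.png",cv2.resize(im2[110:290,240:480,::-1],None,fx=3,fy=3,interpolation=2))
E
python3 shot.py w4
python3 - <<'E'
from lidpose import *
import pickle
p,im,d,s=pickle.load(open("w4.pkl","rb"))
lidpose(p,im,d,s,s['eef_pos'][:2])
E
```

```text
11.65 [ 564.32229379 -163.18619743  277.25406344] [-3.14157437e+00 -7.28928670e-05  2.89660032e+00] [ 0.37039606 -0.37955648 -4.67760836] 13.13402524146685
plate n 21031 grad x,y [0.00086741 0.00094876] z at centre 182.52956992553922
 grad along toolx,tooly -0.0006113899972803315 0.0011308196831097928
centre [ 564.37480449 -162.28070565] 332 res 0.22535020398122887 rel TCP tool axes [0.16868334 0.89118947]
lid yaw (tab centroid) -0.029018138586737283 line -0.014839522 1082 tool yaw+pi 6.038192974047444
```

View pics/w4.png

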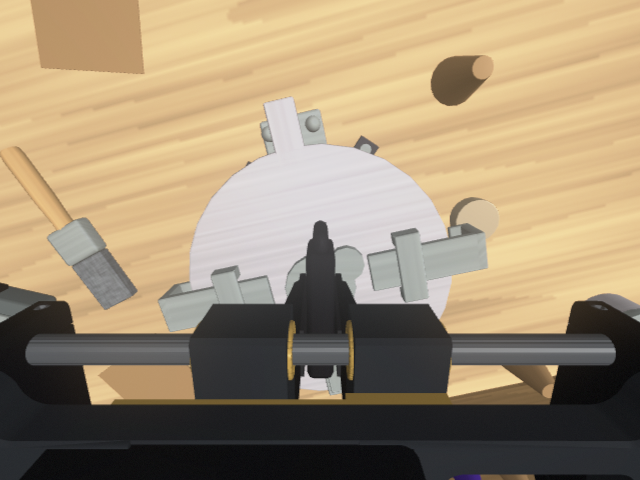

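View pics/w4s.png

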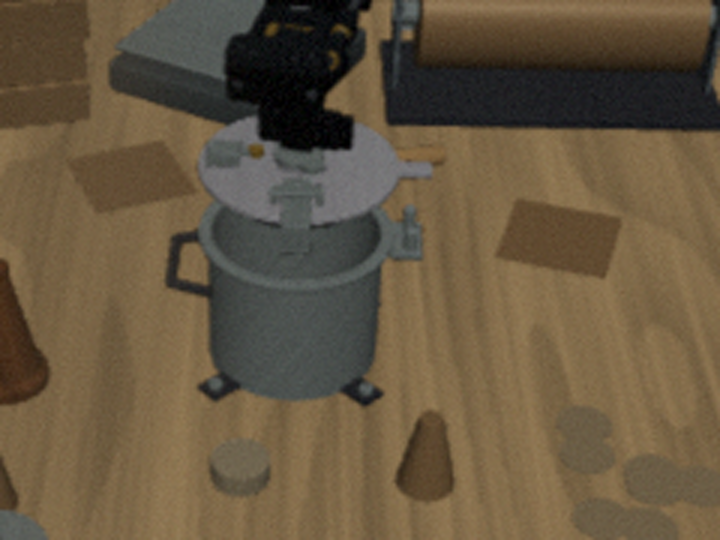

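Run:
```python
from h import *
import pickle
p,im,d,s=pickle.load(open("w4.pkl","rb"))
cv2.imwrite("pics/st4.png",cv2.resize(im[85:165,240:340,::-1],None,fx=7,fy=7,interpolation=2))
print(proj(p,[473.4,-175.2,131]),proj(p,[474.2,-145.6,131]))
R=toolR(s);print(R.T@[.2,-.7,0])
```

```text
(np.float64(268.5501707157799), np.float64(131.99255258592848)) (np.float64(311.870995467469), np.float64(121.8235542217556))
[-3.63812057e-01 -6.30587652e-01 -1.49915421e-05]
```

View pics/st4.png

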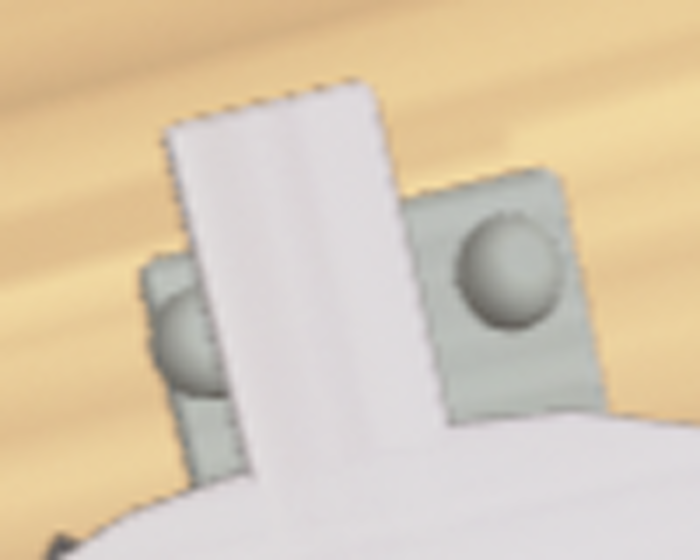

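>>> {"op": "play_rows", "data": {"targets": [{"linear": [-0.7, -0.2, 4], "turn": 0}, {"linear": [-0.7, -0.2, 12], "turn": 0}, {"linear": [-0.7, -0.2, 21], "turn": 0}, {"linear": [-0.7, -0.2, 29], "turn": 0}, {"linear": [-0.7, -0.2, 34], "turn": 0}, {"linear": [-0.7, -0.2, 35], "turn": 0}, {"linear": [-0.7, -0.2, 35], "turn": 0}, {"linear": [-0.7, -0.2, 35], "turn": 0}]}}

```text
t: 12.75
eef_pos: [565.0, -164.1, 242.5]
tcp_rot: [-3.141, 0.0, 2.896]
ft_force: [0.1, 0.6, -4.9]
opening: 0.136
```

```bash
python3 shot.py w5
python3 - <<'E'
from lidpose import *
import pickle
p,im,d,s=pickle.load(open("w5.pkl","rb"))
lidpose(p,im,d,s,s['eef_pos'][:2])
print(proj(p,[473.4,-175.2,131]),proj(p,[474.2,-145.6,131]))
a=cv2.resize(im[80:170,230:350,::-1],(560,420),interpolation=2)
b=cv2.resize(cv2.imread("pics/w5s.png"),(560,420));cv2.imwrite("pics/w5c.png",cv2.resize(np.hstack([a,b]),(800,300)))
cv2.imwrite("pics/w5a.png",a)
E
```

```text
12.75 [ 565.0320944  -164.12433488  242.47780582] [-3.14143169e+00  4.84448557e-04  2.89580300e+00] [ 0.08250125  0.64386901 -4.85664876] 12.908382316189057
plate n 21033 grad x,y [0.00162939 0.00065265] z at centre 147.77230422910128
 grad along toolx,tooly -0.0014216177756337363 0.0010295067391815533
centre [ 565.18852183 -163.25200812] 331 res 0.23022474242204408 rel TCP tool axes [0.06053049 0.88417167]
lid yaw (tab centroid) -0.030129655570529403 line -0.0076577365 1081 tool yaw+pi 6.037395653032666
(np.float64(260.8857442608668), np.float64(128.3192622789003)) (np.float64(311.71876328012377), np.float64(116.29072860387363))
```

View pics/w5a.png

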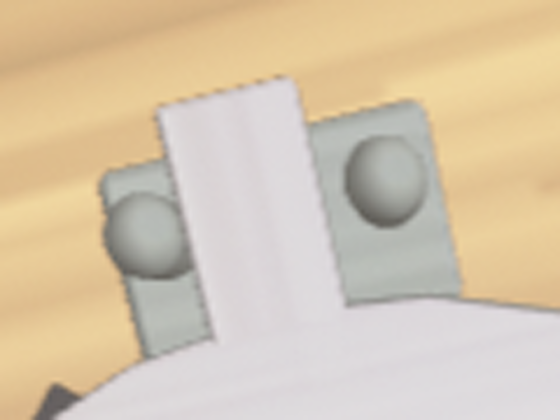

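View pics/w5s.png

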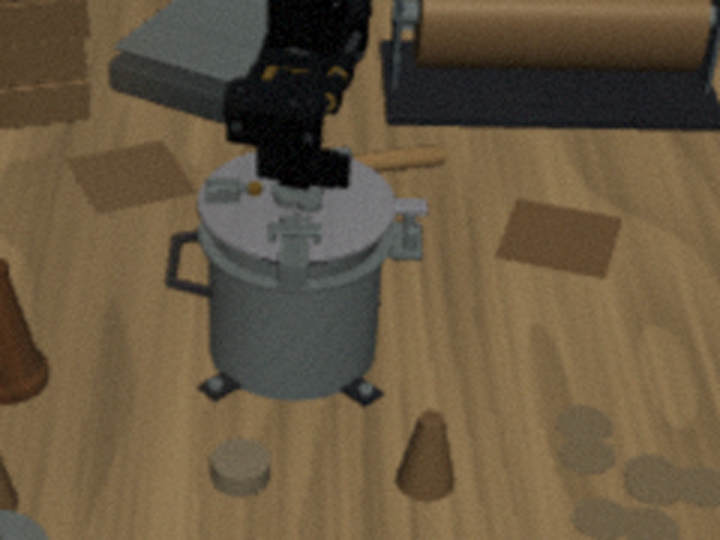

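Run:
```python
from h import *
import pickle
p,im,d,s=pickle.load(open("w5.pkl","rb"))
L=ray(p,261.3,130.2,131);R=ray(p,312.5,118.4,131);m=(L+R)/2;yaw=np.arctan2(*(R-L)[[1,0]])-np.pi/2
print(L,R,np.linalg.norm(L-R),m,yaw)
c=m[:2]+90*np.array([np.cos(yaw),np.sin(yaw)]);print("pot centre",c,m[:2]+90*np.array([np.cos(-.027),np.sin(-.027)]))
q=np.array([565.19,-163.25]);n=np.array([-np.sin(yaw),np.cos(yaw)])
# tab edges at z=147.8 - tab mid line at r=90
t=q-90*np.array([np.cos(-.025),np.sin(-.025)]);print("tab at 90:",t,"stud mid",m[:2])
```

```text
[ 474.4306623  -175.26634907  131.        ] [ 475.39036016 -145.45274158  131.        ] 29.82904979792765 [ 474.91051123 -160.35954533  131.        ] -0.032178816120106424
pot centre [ 564.86391882 -163.255139  ] [ 564.87770822 -162.78925009]
tab at 90: [ 475.21812354 -161.00023437] stud mid [ 474.91051123 -160.35954533]
```

>>> {"op": "play_rows", "data": {"targets": [{"linear": [0, 0.4, 0], "turn": 0}, {"linear": [0, 0.4, 2], "turn": 0}, {"linear": [0, 0.4, 4], "turn": 0}, {"linear": [0, 0.4, 6], "turn": 0}, {"linear": [0, 0.4, 8], "turn": 0}, {"linear": [0, 0.4, 10], "turn": 0}, {"linear": [0, 0.4, 12], "turn": 0}, {"linear": [0, 0.4, 14], "turn": 0}, {"linear": [0, 0.4, 15], "turn": 0}, {"linear": [0, 0.4, 16], "turn": 0}, {"linear": [0, 0.4, 16], "turn": 0}]}}

```text
t: 14.22
eef_pos: [565.1, -163.7, 226.2]
tcp_rot: [-3.142, -0.0, 2.896]
ft_force: [0.2, 0.1, -3.6]
opening: 0.136
```

>>> {"op": "play_rows", "data": {"targets": [{"linear": [0, 0, 0.7], "turn": 0}, {"linear": [0, 0, 1.4], "turn": 0}, {"linear": [0, 0, 2.1], "turn": 0}, {"linear": [0, 0, 2.8], "turn": 0}, {"linear": [0, 0, 3.5], "turn": 0}, {"linear": [0, 0, 4], "turn": 0}, {"linear": [0, 0, 4], "turn": 0}]}}

```text
t: 15.1
eef_pos: [565.1, -163.7, 222.2]
tcp_rot: [-3.142, -0.0, 2.896]
ft_force: [-0.5, 0.1, -4.9]
opening: 0.135
```

>>> {"op": "play_rows", "data": {"targets": [{"linear": [0, 0, 0.3], "turn": 0}, {"linear": [0, 0, 0.6], "turn": 0}, {"linear": [0, 0, 0.9], "turn": 0}, {"linear": [0, 0, 1.2], "turn": 0}, {"linear": [0, 0, 1.2], "turn": 0}]}}

```text
t: 15.72
eef_pos: [565.1, -163.7, 221.2]
tcp_rot: [-3.141, 0.0, 2.896]
ft_force: [-1.1, 0.4, -1.8]
opening: 0.133
```

>>> {"op": "play_rows", "data": {"targets": [{"linear": [0, 0, 0.3], "turn": 0}, {"linear": [0, 0, 0.5], "turn": 0}, {"linear": [0, 0, 0.5], "turn": 0}]}}

```text
t: 16.1
eef_pos: [565.1, -163.7, 221.2]
tcp_rot: [-3.141, 0.001, 2.896]
ft_force: [-2.7, 1.6, 5.5]
opening: 0.138
```

>>> {"op": "play_rows", "data": {"targets": [{"linear": [0, 0, -0.4], "turn": 0}, {"linear": [0, 0, -0.4], "turn": 0}]}}

```text
t: 16.35
eef_pos: [565.1, -163.7, 221.2]
tcp_rot: [-3.141, 0.0, 2.896]
ft_force: [-3.6, 0.6, 4.9]
opening: 0.135
```

>>> {"op": "play_rows", "data": {"hand": 60, "targets": [{"linear": [0, 0, 0], "turn": 0}, {"linear": [0, 0, 0], "turn": 0}, {"linear": [0, 0, 0], "turn": 0}, {"linear": [0, 0, 0], "turn": 0}, {"linear": [0, 0, 0], "turn": 0}, {"linear": [0, 0, 0], "turn": 0}]}}

```text
t: 17.1
eef_pos: [565.1, -163.7, 220.9]
tcp_rot: [-3.142, -0.0, 2.896]
ft_force: [-0.0, 0.2, -0.2]
opening: 0.625
```

```bash
python3 shot.py w6
python3 - <<'E'
from lidpose import *
import pickle
p,im,d,s=pickle.load(open("w6.pkl","rb"))
lidpose(p,im,d,s,s['eef_pos'][:2])
E
```

```text
17.1 [ 565.06939441 -163.65313314  220.89713761] [-3.14153138e+00 -3.28513365e-05  2.89585802e+00] [-0.04494653  0.19188288 -0.20479695] 59.4377461339139
plate n 20817 grad x,y [0.00122877 0.00117557] z at centre 126.50666777538721
 grad along toolx,tooly -0.0009058762798793105 0.0014391799370688325
centre [ 565.04913756 -162.81250165] 335 res 0.2326625251617891 rel TCP tool axes [0.22414786 0.81045011]
lid yaw (tab centroid) -0.037344284294011994 line 1.3443265 1373 tool yaw+pi 6.037450669858585
```

View pics/w6.png

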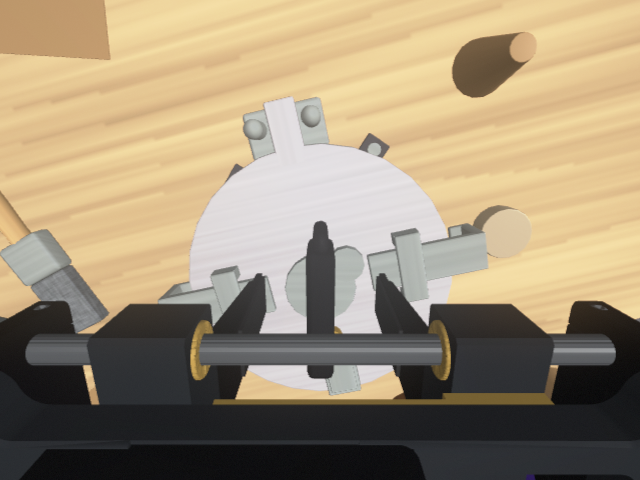

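View pics/w6s.png

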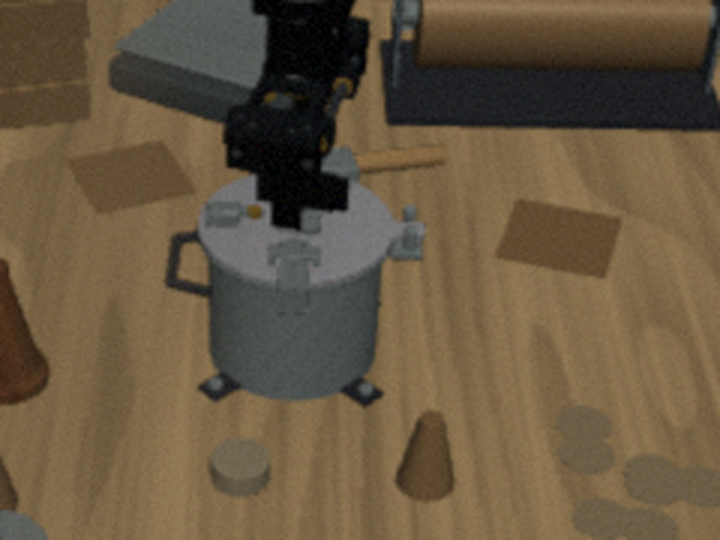

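The lid sits flat: plate top at 126.5 mm, tilt under 0.002, tab between the studs at (283,125), and the hand is off. Now I'll take the knob again.

>>> {"op": "play_rows", "data": {"targets": [{"linear": [0, 0, 0], "turn": 0}, {"linear": [0, 0, 0], "turn": 0}, {"linear": [0, 0, 0], "turn": 0}]}}

```text
t: 17.58
eef_pos: [565.1, -163.7, 220.9]
tcp_rot: [-3.142, 0.0, 2.896]
ft_force: [-0.9, 0.1, 0.4]
opening: 0.632
```

>>> {"op": "play_rows", "data": {"hand": 4, "targets": [{"linear": [0, 0, 0], "turn": 0}, {"linear": [0, 0, 0], "turn": 0}, {"linear": [0, 0, 0], "turn": 0}, {"linear": [0, 0, 0], "turn": 0}, {"linear": [0, 0, 0], "turn": 0}, {"linear": [0, 0, 0], "turn": 0}, {"linear": [0, 0, 0], "turn": 0}, {"linear": [0, 0, 0], "turn": 0}, {"linear": [0, 0, 0], "turn": 0}, {"linear": [0, 0, 0], "turn": 0}]}}

```text
t: 18.82
eef_pos: [565.1, -163.7, 220.9]
tcp_rot: [-3.142, 0.0, 2.896]
ft_force: [-0.2, 0.8, -0.3]
opening: 0.134
```

Run:
```python
from cell import env
s=env.state();print(s['t'],s['joints'],s['eef_pos'],s['ft_force'],s['moment'],s['opening']*95.1)
```

```text
18.825 [-3.94192170e-01  5.19209121e-01  1.72831583e+00 -1.06229062e-04
  8.94051689e-01 -1.71911559e+00] [ 565.07299066 -163.6935271   220.91179258] [-0.20057731  0.78265815 -0.26845285] [ 0.09342112 -0.13272578  0.00039791] 12.745937624869125
```

>>> {"op": "play_rows", "data": {"targets": [{"linear": [0, 0, 0], "turn": 0.04}, {"linear": [0, 0, 0], "turn": 0.12}, {"linear": [0, 0, 0], "turn": 0.22}, {"linear": [0, 0, 0], "turn": 0.32}, {"linear": [0, 0, 0], "turn": 0.42}, {"linear": [0, 0, 0], "turn": 0.52}, {"linear": [0, 0, 0], "turn": 0.62}, {"linear": [0, 0, 0], "turn": 0.72}, {"linear": [0, 0, 0], "turn": 0.82}, {"linear": [0, 0, 0], "turn": 0.92}, {"linear": [0, 0, 0], "turn": 1.02}, {"linear": [0, 0, 0], "turn": 1.12}, {"linear": [0, 0, 0], "turn": 1.22}, {"linear": [0, 0, 0], "turn": 1.32}, {"linear": [0, 0, 0], "turn": 1.42}, {"linear": [0, 0, 0], "turn": 1.5}, {"linear": [0, 0, 0], "turn": 1.55}, {"linear": [0, 0, 0], "turn": 1.55}]}}

```text
t: 21.08
eef_pos: [564.9, -163.8, 220.9]
tcp_rot: [-3.141, 0.0, 1.346]
ft_force: [-1.2, -1.9, 0.2]
opening: 0.139
```

Run:
```python
from cell import env
s=env.state();print(s['t'],s['joints'],s['eef_pos'],s['ft_force'],s['moment'],s['opening']*95.1)
```

```text
21.075 [-3.94445668e-01  5.19102530e-01  1.72851582e+00 -4.95389511e-04
  8.94311003e-01 -1.69425870e-01] [ 564.87034396 -163.83355214  220.91544479] [-1.15357384 -1.90054427  0.20210112] [-0.307232    0.28937712 -0.06987423] 13.188783187973604
```

>>> {"op": "play_rows", "data": {"targets": [{"linear": [0, 0, 0], "turn": 0.06}, {"linear": [0, 0, 0], "turn": 0.14}, {"linear": [0, 0, 0], "turn": 0.22}, {"linear": [0, 0, 0], "turn": 0.3}, {"linear": [0, 0, 0], "turn": 0.38}, {"linear": [0, 0, 0], "turn": 0.46}, {"linear": [0, 0, 0], "turn": 0.54}, {"linear": [0, 0, 0], "turn": 0.62}, {"linear": [0, 0, 0], "turn": 0.7}, {"linear": [0, 0, 0], "turn": 0.78}, {"linear": [0, 0, 0], "turn": 0.86}, {"linear": [0, 0, 0], "turn": 0.94}, {"linear": [0, 0, 0], "turn": 1.01}, {"linear": [0, 0, 0], "turn": 1.06}, {"linear": [0, 0, 0], "turn": 1.06}, {"linear": [0, 0, 0], "turn": 1.06}]}}

```text
t: 23.08
eef_pos: [565.0, -163.7, 220.9]
tcp_rot: [-3.142, 0.0, 0.287]
ft_force: [-1.5, 0.5, 0.7]
opening: 0.134
```

Run:
```python
from cell import env
s=env.state();print(s['t'],s['joints'],s['eef_pos'],s['tcp_rot'],s['ft_force'],s['moment'],s['opening']*95.1)
```

```text
23.075 [-3.94217373e-01  5.19152158e-01  1.72843235e+00 -4.52362788e-05
  8.94187123e-01  8.89288391e-01] [ 564.99463787 -163.66688686  220.91090261] [-3.14150729e+00  1.61218017e-04  2.87318897e-01] [-1.54908608  0.46139463  0.72485418] [-0.03195573  0.22771426 -0.10587537] 12.77094122174665
```

>>> {"op": "play_rows", "data": {"hand": 60, "targets": [{"linear": [0, 0, 0], "turn": 0}, {"linear": [0, 0, 0], "turn": 0}, {"linear": [0, 0, 0], "turn": 0}, {"linear": [0, 0, 0], "turn": 0}, {"linear": [0, 0, 0], "turn": 0}, {"linear": [0, 0, 0], "turn": 0}, {"linear": [0, 0, -4], "turn": 0}, {"linear": [0, 0, -12], "turn": 0}, {"linear": [0, 0, -24], "turn": 0}, {"linear": [0, 0, -40], "turn": 0}, {"linear": [0, 0, -60], "turn": 0}, {"linear": [0, 0, -80], "turn": 0}, {"linear": [-25, 0, -95], "turn": 0}, {"linear": [-50, 0, -105], "turn": 0}, {"linear": [-60, 0, -110], "turn": 0}, {"linear": [-60, 0, -110], "turn": 0}, {"linear": [-60, 0, -110], "turn": 0}]}}

```text
t: 25.2
eef_pos: [508.0, -180.5, 330.7]
tcp_rot: [-3.142, 0.0, 0.286]
ft_force: [-0.6, -0.5, 0.0]
opening: 0.63
```

```bash
python3 shot.py w7
python3 - <<'E'
from h import *
import pickle
p,im,d,s=pickle.load(open("w7.pkl","rb"))
w=cloud(p,d);z=w[...,2];q=np.array([565,-162.9])
rr=np.hypot(w[...,0]-q[0],w[...,1]-q[1])
b=(rr<76)&(rr>35)&(abs(z-126)<3.);A=np.c_[w[b][:,:2]-q,np.ones(b.sum())];print("plate",np.linalg.lstsq(A,w[b][:,2],rcond=None)[0])
b=(im.max(2)<75)&(abs(z-174)<5)&(rr<50);K=w[b][:,:2];l=cv2.fitLine(K.astype(np.float32),cv2.DIST_L2,0,.01,.01).ravel()
t=(K-q)@l[:2];print("bar",len(K),"line yaw",np.arctan2(l[1],l[0]),"extent",t.min(),t.max())
E
```

```text
25.2 [ 507.99032472 -180.50693962  330.74046623] [-3.14154569e+00  3.83375176e-05  2.85939403e-01] [-0.5555228  -0.50863919  0.0055486 ] 59.91002651072091
plate [1.25357776e-03 1.20960275e-03 1.26404552e+02]
bar 1466 line yaw 0.29263192 extent -30.48459575310635 40.07652760354259
```

View pics/w7.png

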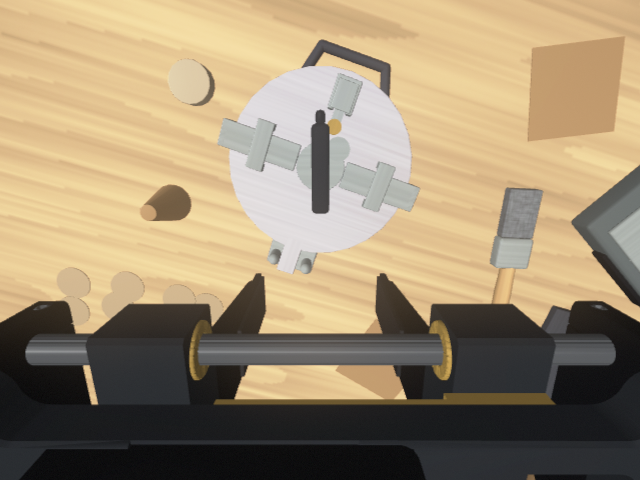

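View pics/w7s.png

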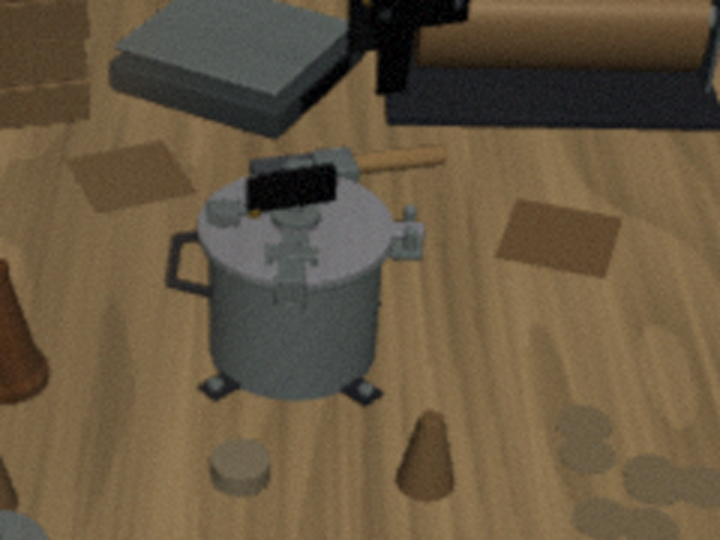

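The wrist view shows the tab at (290,262) between the studs and the jaws drawn in. The nose at (320,112) puts the knob at about 2.82 rad, which is locked. The hand is clear, so I'll hand the job in.

```bash
python3 -c "
from cell import env
print(env.job_done(), env.state()['t'])"
```

```text
the job is handed in; nothing more can be done
the job is handed in; nothing more can be done
```

The paste pot is closed and locked, and the job is handed in; the last move ended at about 25 s of the 64 s allowed.

I found the knob already turned about 0.22 rad from its stop, so I gripped along the bar and allowed for that when lining the lid up. I lowered the lid onto the rim, pressing with about 10 N at most, and let go. I then took the knob again and turned it about 2.6 rad clockwise past the click, and moved clear.

**Lid seated, hand off, before locking:**
- The plate top was at 126.5 mm, which is level with a seated lid.
- The tilt was under 0.002 rad, and the centre was about 0.5 mm from the pot's axis.
- The tab was between the studs.

**After locking and letting go:**
- The plate top was at 126.4 mm and still level, and the tab was still between the studs.
- The jaws looked drawn in, and the knob stood at about 2.82 rad.
- The cone, disc stack and brush near the pot looked undisturbed, but I didn't measure the other items for movement.

**Disagreements between checks:**
- The wrist camera read about 0.8 mm off to one side of the gripper's own centre line, so I corrected for it.
- Two views of the studs differed by about 1 mm, so I used a value between them.
- After release, one of the two lid direction fits failed because it picked up stud pixels. I relied on the tab position and the picture instead.

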